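Clamp a trial slug in the lever-arch weight carrier

TASK

Lift the lever of the weight clamp until its arch springs fully open, set the middle-sized of the three square lead slugs flat into the pocket and let go of it, then bring the lever back down until the arch's sprung pad grips the slug with about 8 newtons, and let go of the lever. Feel for it as you close: the pad screw is left wherever the last shift set it, and more than 18 newtons on the soft lead spoils the slug. Leave the other things on the bench where they are.

Things in the scene. Friction and masses are not known exactly. Their poses are not given: they have to be found in the camera images.
- clamp: The weight clamp, a dark steel fixture fixed to the bench: 62 mm square pedestal with a pocket on top and, behind it, cheeks carrying a shaft. Origin on the bench under the pedestal's centre; x points from pedestal to shaft, z up, the lever on the -y side. The shaft axis runs along y at x = 110, z = 85 mm. The lever arm is at y = -100 mm.
- pocket (a point): Centre of the pocket's floor, 55 mm above the bench, same axes as the clamp. The pocket is 42 mm square, sides along the clamp's x and y, with walls 4 mm high that go on as a 45 degree lead-in, flaring out by 4 mm per side up to 8 mm above the floor.
- lever_hinge (a point): Point of the shaft axis in line with bar (clamp x 110, y -135, z 85 mm). The lever turns about the clamp's y axis through it. With the lever at angle q, bar lies at x = -190 cos(q - 0.25), z = +190 sin(q - 0.25) mm from here, in the clamp's axes.
- bar (a point): Middle of the free part of the lever's grip bar: plain round steel, 14 mm in diameter, along the clamp's y, free for 25 mm to either side; the lever's arm, a 12 mm rod, joins it 35 mm away on the pocket side. 190 mm from the shaft axis. Near the bottom, lifting the lever slowly takes about 9 N here along its arc, and lowering it 3 to 6 N while the pad is free; the stiff shaft holds it where it is left.
- lever_angle (a joint): Lever angle q, rad: 0 down, 1.4 up (hard stop). A spring adds up to 9 N at the bar against lifting, most at 0.6 to 0.95; from about 1.25 on it throws the lever up to 1.4 by itself. Bringing it back from 1.4 takes up to 17 N along the arc (towards the clamp's -x, then more and more down). Below 0.35 this spring is not felt (under 0.5 N).
- lever: The lever with its arch: two steel bows side by side on the lever's shaft, reaching over the pocket and ending in a sprung black rubber pad, a 22 mm disc on a screw spindle 110 mm from the shaft axis. Origin on the shaft axis at clamp y = 0; its axes are parallel to the clamp's at q = 0. A proper grip is 5 to 11 N at the pad; 18 N spoils the slug.
- arch_end (a point): Underside of the boss that holds the pad's screw. The screw sets the pad 0 to 12 mm lower, not known beforehand: it first meets the seated middle slug somewhere from q = 0.13 to 0.27. Then it gives 2.5 N per mm of pad travel (1.45 N per mm at the bar); each N at the pad adds 0.58 N at the bar, so 8 N is felt as 4.6 N above the free lever.
- slug_mid: The middle-sized lead slug, 36 x 36 x 26 mm, 0.38 kg. Origin at the centre of its underside, axes along its edges.
- slug_small: The small lead slug, 27 x 27 x 22 mm. Origin at the centre of its underside. Leave alone.
- slug_large: The large lead slug, 48 x 48 x 30 mm. Origin at the centre of its underside. Leave alone.
- impeller: Bright stainless impeller lying flat, 176 mm in diameter, 40 mm high. Origin at the centre of its underside. Leave alone.
- collar: Steel shaft collar lying flat, 52 mm outside, 26 mm bore, 18 mm high. Origin at the centre of its underside. Leave alone.
- mallet: Blue rubber mallet lying flat, 60 mm head on a 250 mm handle. Origin at the middle of the handle, on the bench. Leave alone.
- cone: Grey cast iron balancing cone standing on its base, 60 mm in diameter, 69 mm high. Origin at the centre of its underside. Leave alone.
There are look-alikes about, which are no part of the job. Leave any green or turquoise look-alike of the slug_mid alone.

How it is judged (in metres and radians):
On the way, in this order (a step that is already met when the one before it is completed fails the run):
1. the lever is sprung fully open (value of joint lever_angle above 1.33 rad), for 0.2 s.
2. the middle slug lies flat in the pocket, let go, with the lever still up (horizontal distance between slug_mid and pocket below 0.005 m and z of slug_mid in the frame of pocket between -0.003 and 0.003 m and angle between slug_mid's own z axis and vertical below 0.06 rad and contact force between the fingers and slug_mid below 0.3 N and value of joint lever_angle above 1.1 rad), for 0.2 s.
At the end, for the whole second after the job is handed in: The middle slug lies flat in the pocket (within 5 mm of its centre and 3 mm of its floor, tilt under 0.06 rad), at rest; the lever is down (under 0.3 rad) and has been let go; the pad bears on the slug with 5 to 11 N (horizontal distance between slug_mid and pocket below 0.005 m and z of slug_mid in the frame of pocket between -0.003 and 0.003 m and angle between slug_mid's own z axis and vertical below 0.06 rad and contact force between lever and slug_mid between 5 and 11 N and value of joint lever_angle below 0.3 rad and linear speed of slug_mid below 0.01 m/s); the robot touches nothing.
It fails at once if the arch or its pad presses on the middle slug with more than 18 N (contact force between lever and slug_mid above 18 N).
It fails at once if another thing on the bench is shifted by more than 30 mm (distance of any of slug_small, slug_large, impeller, collar, mallet, cone from where it was at the start of the episode above 0.03 m).
It also fails if it takes over 72 s, if anything falls off the work surface, if the arm or the gripper's body presses on something with over 40 N, if the wrist force passes 120 N, or if a joint passes its speed limit or range.

ROBOT

A 6-joint arm with a two-finger parallel gripper is mounted at the origin on the work surface. World frame = base frame: x ahead of the robot, y to its left, z up, the work surface at z = 0. Lengths are in m, angles in degrees, forces in N, time in s.
With the tool pointing down it reaches from about 0.25 to 0.85 m from the base axis. Payload 12.5 kg.
Tool frame: the origin (TCP) lies at the very end of the fingers, on their centre line; the grasp point (between the pads) lies 19 mm behind it; y points along the fingers, x is the direction in which the jaws open and shut, and the axes are right-handed (so a half turn about y gives the same grasp; the last joint's range is limited). The gripper opens to 93 mm and grips with 3 to 60 N. Pads are 15 mm wide; open, the fingers measure 128 mm over their backs; the gripper's body (75 mm by 188 mm) begins 65 mm behind the grasp point.
Start: joints at [69.981, 20.094, 94.641, -0, 65.266, -4.847], TCP at [0.144, 0.531, 0.219] pointing down, gripper open.
Joint ranges: [-157.81, 157.81], [-45, 120.19], [0.68, 151.7], [-89.99, 269.99], [4.06, 180], [-164.3, 164.3]. Speed limits (degrees/s): [127.2, 127.2, 159.86, 180, 180, 180].

INTERFACE

Orientations are given as [roll, pitch, yaw] about the fixed x, y, z axes, in that order (R = Rz(yaw) Ry(pitch) Rx(roll)).
In Python, from cell import monitor, optics, workorder gives the robot as it stands.
- The arm moves only by the shell command python3 -m crank 'ROWS'. ROWS is JSON, one flat list of numbers, 7 for each row, row after row: the shift along the tool's x, y, z in cm, then the turn, a rotation vector about the tool's x, y, z in degrees, then the gripper command: -1 is fully open, 1 is shut, values between are in proportion. A call has 1 to 20 rows; each row shifts and turns the commanded pose from where the row before left it, along the tool's axes as they then stand; what a row does not reach is not made up. A row lasts 1/12 s, in which the tool goes at most 41.7 mm and 7.16 degrees, less where a joint would pass 70% of its speed; a pose out of reach is approached as far as the arm can. A call with a gripper value outside its range is refused whole. The fingers move at their own pace and stop on an object; the grip force is fixed at half the most. Time passes only in rows, so rows that do not move let the fingers close. It gives the time, the measured TCP pose, the force and the opening at its end, in the units of the state.
- monitor.sense(): the state, without advancing time (a new reading comes with each control period).
- optics.grab_frame(name): name is "side" or "top"; returns a dict with "img" (400x640x3 uint8, red, green, blue), "K" (3x3 intrinsics, pixels), "origin" and "attitude" of the camera in the world. Camera axes: x right, y down, z forward; pixel columns grow to the right and rows downward; lengths in m; the calibration is good to about 2 mm. A picture is of the moment at which its call begins. There is no depth.
- workorder.close_job(): hands the job in, once; it reports no verdict.
The state is a dict: "t": time; "joint_positions": joint angles; "qvel": joint speeds; "effort": joint torques, N m; "eef_pos": TCP position; "tool_rot": TCP orientation; "ft_force": force on the tool from outside, world axes, zero at the start; "ft_torque": the same for the moment, N m; "finger_gap": opening from 0.0 (shut) to 1.0 (fully open).
Only numpy, scipy, OpenCV 4.12 (cv2) and the standard library are available. Lean on these libraries where they do the work, as an engineer would, in place of code of your own. Each camera call takes 0.05 s, during which the arm holds its last target.

## Working session

There is one attempt and no reset: what is moved stays moved. The work goes in short steps, Python scripts to look and compute and a shell command to move; the robot and the scene stay as the last step left them, time stands still between calls to the robot, and variables do not carry over. Pictures are saved under pics/ and viewed, and the job is handed in when it is done.

```bash
ls; mkdir -p pics
python3 - <<'E'
from cell import monitor, optics, workorder
import cv2
print(monitor.sense())
for n in ["side","top"]:
    f=optics.grab_frame(n); cv2.imwrite(f"pics/{n}0.png",f["img"][:,:,::-1]); print(n,f["K"],f["origin"],f["attitude"])
E
```

```text
pics
{'t': 0.0, 'joint_positions': array([ 6.99813664e+01,  2.01234618e+01,  9.46772686e+01, -1.53134303e-03,
        6.52666438e+01, -4.84950896e+00]), 'qvel': array([0.06159233, 0.01760635, 0.0448139 , 0.04226267, 0.02432763,
       0.12932282]), 'effort': array([-8.97707232e-04, -4.97326112e+01, -2.85259116e+01,  6.98919827e-02,
        2.57039740e-02, -1.06456855e-04]), 'eef_pos': array([0.14379967, 0.53050277, 0.21810769]), 'tool_rot': array([-8.99956894e+01,  6.72506023e-02,  7.48315194e+01]), 'ft_force': array([ 0.46101467, -0.41254656,  0.04379513]), 'ft_torque': array([-0.02655815, -0.01359496,  0.01098334]), 'finger_gap': 0.9971107547860852}
side [[402.05981045   0.         318.21078233]
 [  0.         402.05981045 203.65847483]
 [  0.           0.           1.        ]] [0.19370462 0.83644329 0.79515035] [-127.61719842    0.82341477 -155.76300875]
top [[398.74149399   0.         318.98730379]
 [  0.         398.74149399 199.37932058]
 [  0.           0.           1.        ]] [0.48154084 0.01083785 1.04389721] [-173.76034327    0.36197583  -89.84120522]
```

View pics/side0.png

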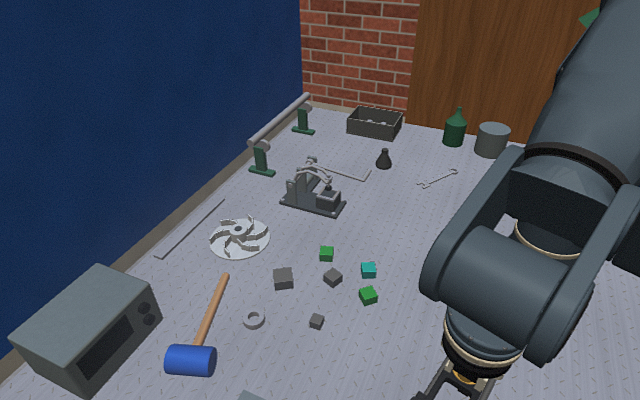

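View pics/top0.png

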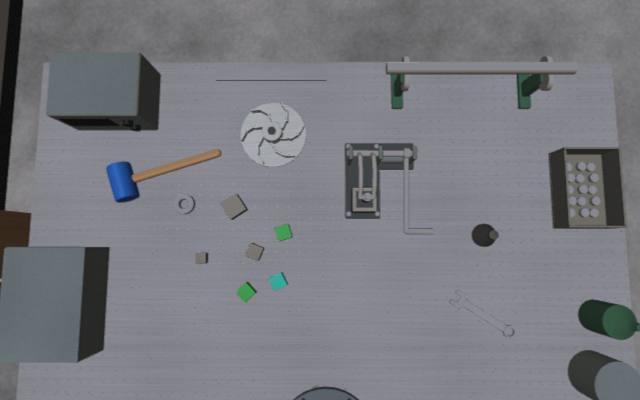

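```bash
cat > h.py <<'E'
import numpy as np, cv2
from scipy.spatial.transform import Rotation as R
from cell import monitor, optics
def cam(n):
    f=optics.grab_frame(n); f["R"]=R.from_euler("xyz",f["attitude"],degrees=True).as_matrix(); f["o"]=np.array(f["origin"]); return f
def ray(f,p,z):
    d=f["R"]@np.linalg.inv(f["K"])@np.array([p[0],p[1],1.]); return f["o"]+d*(z-f["o"][2])/d[2]
def proj(f,X):
    c=f["K"]@(f["R"].T@(np.array(X)-f["o"])); return c[:2]/c[2]
def crop(f,x0,y0,x1,y1,s,name):
    cv2.imwrite("pics/"+name+".png",cv2.resize(f["img"][y0:y1,x0:x1,::-1],None,fx=s,fy=s,interpolation=cv2.INTER_CUBIC))
def tri(f,p,g,q):
    d=[c["R"]@np.linalg.inv(c["K"])@np.array([u[0],u[1],1.]) for c,u in((f,p),(g,q))]
    A=np.c_[d[0],-d[1]]; s=np.linalg.lstsq(A,g["o"]-f["o"],rcond=None)[0]
    a=f["o"]+s[0]*d[0]; b=g["o"]+s[1]*d[1]; return (a+b)/2,np.linalg.norm(a-b)
E
python3 - <<'E'
from h import *
t=cam("top"); s=cam("side")
crop(t,180,190,310,310,5,"t_sl"); crop(t,335,135,445,245,5,"t_cl")
crop(s,260,230,400,340,5,"s_sl"); crop(s,265,145,385,225,6,"s_cl")
for n,p in dict(small=(201,258),mid=(255,252),large=(233,207),ped=(365,197),bar=(420,231)).items(): print(n,ray(t,p,.026))
E
```

```text
small [0.44287767 0.31592432 0.026     ]
mid [0.45834124 0.17935595 0.026     ]
large [0.57268498 0.23818662 0.026     ]
ped [ 0.59920866 -0.10056081  0.026     ]
bar [ 0.5124955  -0.23941649  0.026     ]
```

View pics/t_sl.png

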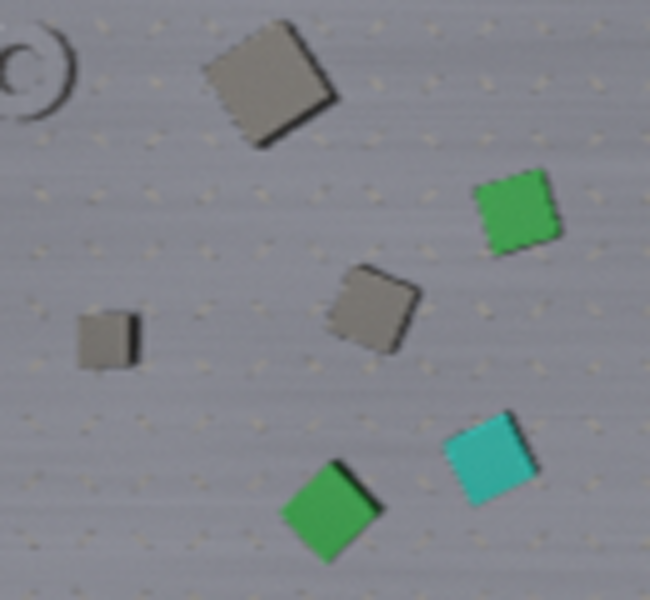

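View pics/t_cl.png

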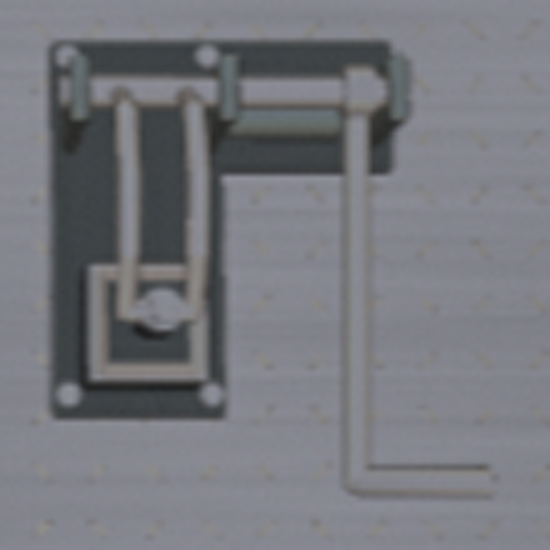

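View pics/s_sl.png

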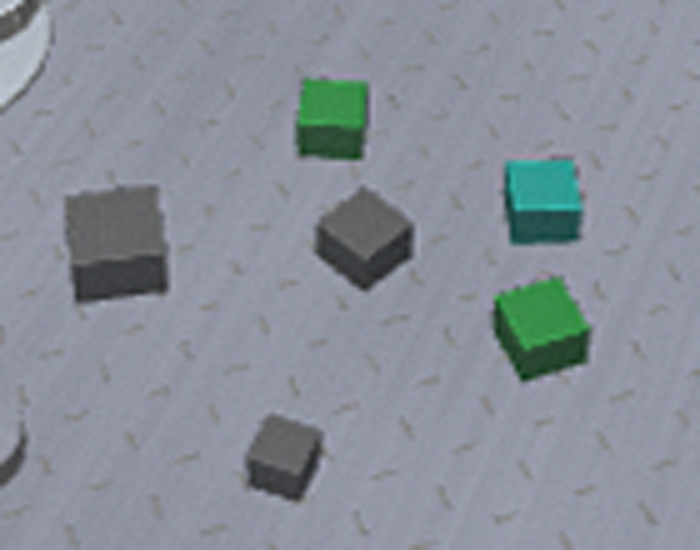

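View pics/s_cl.png

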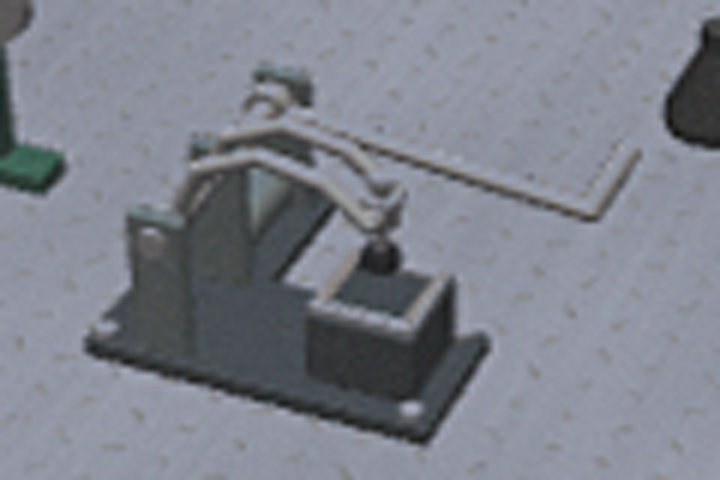

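Run:
```python
from h import *
t=cam("top"); s=cam("side")
P=lambda u:((u[0]+.5)/5-.5+335,(u[1]+.5)/5-.5+135)
c=[ray(t,P(u),.063) for u in[(87,266),(209,266),(207,380),(87,382)]]
for a in c: print(a)
print("ped centre",np.mean(c,0),np.linalg.norm(c[0]-c[1]),np.linalg.norm(c[1]-c[2]))
print("bar", ray(t,P((348,480)),.040),ray(t,P((492,480)),.040))
print("shaft", ray(t,P((60,91)),.085),ray(t,P((408,91)),.085), "arm",ray(t,P((357,200)),.07))
S=lambda u:((u[0]+.5)/6-.5+265,(u[1]+.5)/6-.5+145)
# slug: top face mask in the top picture (warm grey)
for f,box,z in((t,(235,235,275,270),.026),(s,(315,260,350,295),.026)):
    x0,y0,x1,y1=box; im=cv2.resize(f["img"][y0:y1,x0:x1],None,fx=8,fy=8,interpolation=cv2.INTER_CUBIC).astype(int)
    w=im[...,0]-im[...,2]; v=im.sum(2)
    m=((w>-4)&(v>(230 if f is t else 200))).astype(np.uint8)
    n,l,st,ce=cv2.connectedComponentsWithStats(m); k=1+np.argmax(st[1:,4]); 
    ct=max(cv2.findContours((l==k).astype(np.uint8),0,1)[0],key=cv2.contourArea)
    b=cv2.boxPoints(cv2.minAreaRect(ct)); b=(b+.5)/8-.5+np.array([x0,y0])
    X=np.array([ray(f,p,z) for p in b]); print(b.round(1).tolist(),X.mean(0),np.linalg.norm(X[0]-X[1]),np.linalg.norm(X[1]-X[2]),[np.degrees(np.arctan2(*(X[i+1]-X[i])[1::-1]))for i in(0,1)])
    # direct contour in world coordinates
    Y=np.array([ray(f,(p[0]+.5)/8-.5+np.array([x0,y0]),z)[:2] for p in ct.astype(float)])
    r=cv2.minAreaRect((Y*1000).astype(np.float32)); print("world rect",r)
```

```text
[ 0.61784483 -0.06450247  0.063     ]
[ 0.61795942 -0.12499092  0.063     ]
[ 0.56124211 -0.1232763   0.063     ]
[ 0.56011941 -0.06414328  0.063     ]
ped centre [ 0.58929144 -0.09422825  0.063     ] 0.06048855908006397 0.056743219219917304
bar [ 0.51296806 -0.19643782  0.04      ] [ 0.51315386 -0.26853501  0.04      ]
shaft [ 0.70127821 -0.05013104  0.085     ] [ 0.70150362 -0.22034517  0.085     ] arm [ 0.65003312 -0.19750278  0.07      ]
[[244.2, 255.3], [250.0, 241.4], [263.9, 247.2], [258.0, 261.1]] [0.46022892 0.18190408 0.026     ] 0.03788228095402445 0.038378934207776376 [np.float64(-21.890744460817487), np.float64(-112.38136060495542)]
world rect ((460.2635803222656, 181.90586853027344), (38.337257385253906, 37.878822326660156), 67.89575958251953)
[[323.1, 275.0], [330.5, 265.6], [341.8, 274.5], [334.5, 283.9]] [0.45856581 0.18668256 0.026     ] 0.03789657557338339 0.04226328898459856 [np.float64(-96.86151482365435), np.float64(156.16105825004487)]
world rect ((459.4017639160156, 186.2421417236328), (36.16645812988281, 38.733062744140625), 67.90411376953125)
```

```bash
cat >> h.py <<'E'
def st(): return monitor.sense()
def delta(target,yaw=None):
    s=st(); Rt=R.from_euler("xyz",s["tool_rot"],degrees=True)
    d=Rt.inv().apply(np.array(target)-s["eef_pos"])*100
    r=None
    if yaw is not None: r=(Rt.inv()*R.from_euler("xyz",[-90,0,yaw],degrees=True)).as_rotvec(degrees=True).round(2)
    print("tool delta cm",d.round(2),"turn",r)
E
python3 - <<'E'
from h import *
t=cam("top"); s=cam("side")
P=lambda u:((u[0]+.5)/5-.5+335,(u[1]+.5)/5-.5+135)
S=lambda u:((u[0]+.5)/6-.5+265,(u[1]+.5)/6-.5+145)
for a,b in (((348,480),(598,212)),((492,480),(636,152)),((165,308),(385,218))): print(tri(t,P(a),s,S(b)))
delta([.515,-.232,.16],0)
E
```

```text
(array([ 0.50941223, -0.19180122,  0.06690174]), np.float64(0.005725700405864572))
(array([ 0.51055609, -0.26298711,  0.06227191]), np.float64(0.004002720248659767))
(array([ 0.59165008, -0.09908984,  0.09944411]), np.float64(0.0021184737048498456))
tool delta cm [-63.91   5.87 -55.78] turn [ 1.000e-02  7.483e+01 -1.000e-02]
```

```bash
python3 -m crank '[-3.2,0,-2.8,0,0,0,-1,-3.2,0,-2.8,0,0,0,-1,-3.2,0,-2.8,0,0,0,-1,-3.2,0,-2.8,0,0,0,-1,-3.2,0,-2.8,0,0,0,-1,-3.2,0,-2.8,0,0,0,-1,-3.2,0,-2.8,0,0,0,-1,-3.2,0,-2.8,0,0,0,-1,-3.2,0,-2.8,0,0,0,-1,-3.2,0,-2.8,0,0,0,-1,-3.2,0,-2.8,0,0,0,-1,-3.2,0,-2.8,0,0,0,-1,-3.2,0,-2.8,0,0,0,-1,-3.2,0,-2.8,0,0,0,-1,-3.2,0,-2.8,0,0,0,-1,-3.2,0,-2.8,0,0,0,-1,-3.2,0,-2.8,0,0,0,-1,-3.2,0,-2.8,0,0,0,-1,-3.2,0,-2.8,0,0,0,-1,-3.2,0,-2.8,0,0,0,-1]'
python3 -m crank '[0,0,0,0,7,0,-1,0,0,0,0,7,0,-1,0,0,0,0,7,0,-1,0,0,0,0,7,0,-1,0,0,0,0,7,0,-1,0,0,0,0,7,0,-1,0,0,0,0,7,0,-1,0,0,0,0,7,0,-1,0,0,0,0,7,0,-1,0,0,0,0,7,0,-1,0,0,0,0,4.8,0,-1,0,0,0,0,0,0,-1]'
python3 - <<'E'
from h import *
print(st()["joint_positions"].round(1)); delta([.512,-.232,.1],0)
t=cam("top"); s=cam("side"); crop(s,265,100,425,220,5,"s1");crop(t,335,135,445,245,5,"t1")
E
```

```text
t: 2.07
eef_pos: [0.5099, -0.2203, 0.2186]
tool_rot: [-90.0, -0.0, 74.8]
ft_force: [0.3, 1.9, 0.9]
finger_gap: 0.998
t: 3.07
eef_pos: [0.5094, -0.2181, 0.2187]
tool_rot: [-90.0, -0.0, -0.2]
ft_force: [-0.4, -0.0, -0.1]
finger_gap: 0.999
[-28.   20.5  94.    0.   65.5 -27.8]
tool delta cm [ 0.26 11.87 -1.39] turn [ 0.   -0.19  0.  ]
```

View pics/s1.png

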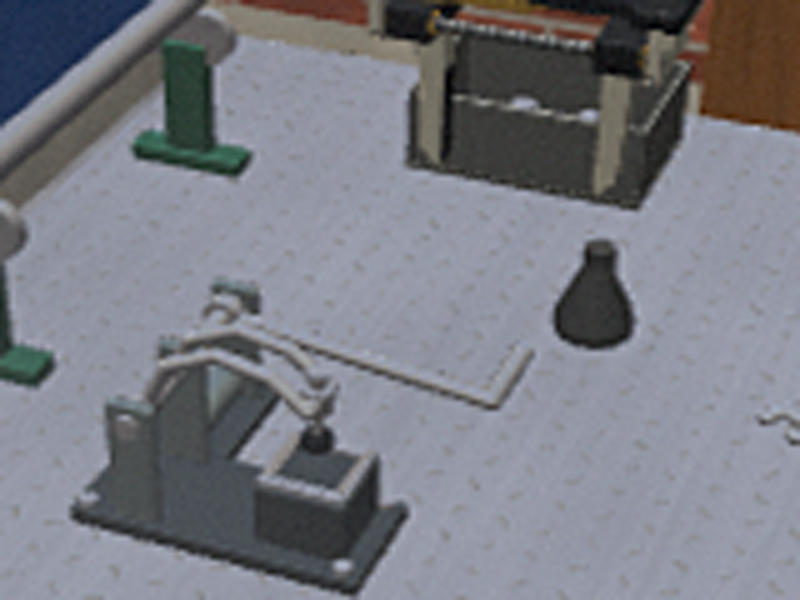

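```bash
python3 -m crank '[0.13,3.0,-0.7,0,0,0,-1,0.13,3.0,-0.7,0,0,0,-1,0,3,0,0,0,0,-1,0,3,0,0,0,0,-1,0,3.5,0,0,0,0,-1,0,0,0,0,0,0,-1,0,0,0,0,0,0,-1]'
python3 - <<'E'
from h import *
delta([.512,-.232,.04],0)
t=cam("top"); s=cam("side"); crop(s,305,130,405,205,8,"s2");crop(t,365,175,465,250,8,"t2")
E
```

```text
t: 3.75
eef_pos: [0.5114, -0.2318, 0.0631]
tool_rot: [-89.9, 0.2, 0.1]
ft_force: [0.3, -0.1, 1.4]
finger_gap: 0.998
tool delta cm [ 0.07  2.31 -0.03] turn [-0.08  0.14 -0.15]
```

View pics/s2.png

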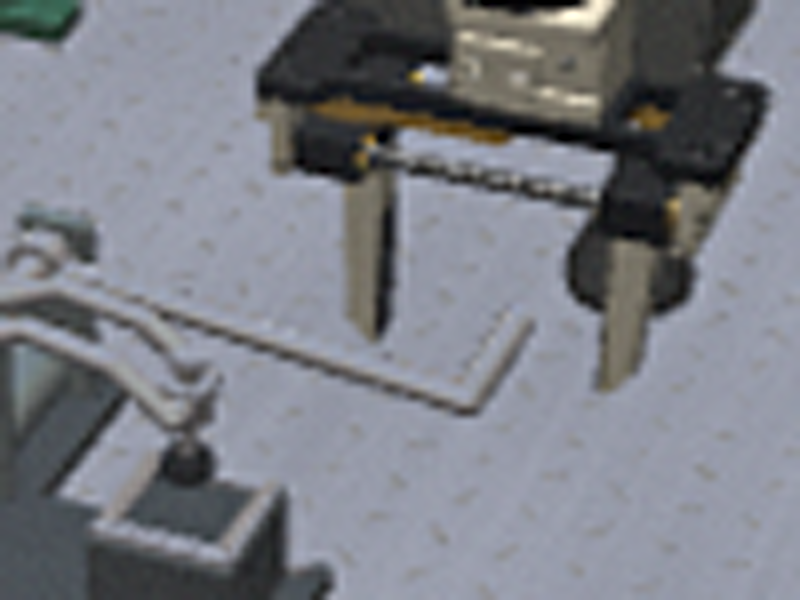

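View pics/t2.png

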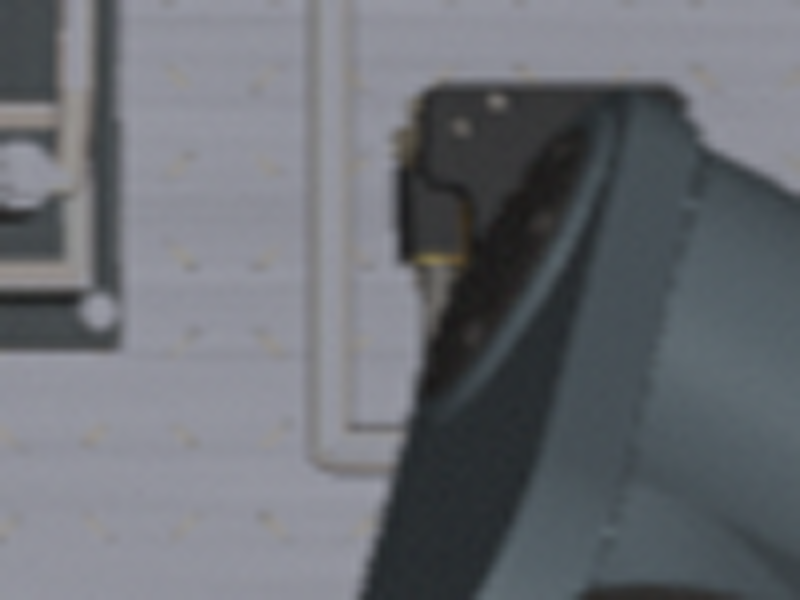

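```bash
python3 -m crank '[0.07,1.1,0,0,0,0,-1,0,1.1,0,0,0,0,-1,0,0,0,0,0,0,-0.5,0,0,0,0,0,0,0,0,0,0,0,0,0,0.4,0,0,0,0,0,0,0.6,0,0,0,0,0,0,0.6,0,0,0,0,0,0,0.6,0,0,0,0,0,0,0.6]'
python3 - <<'E'
from h import *
print(st()["ft_force"],st()["ft_torque"])
s=cam("side"); crop(s,305,130,405,205,8,"s3")
E
```

```text
t: 4.6
eef_pos: [0.5128, -0.2321, 0.0418]
tool_rot: [-90.0, -0.0, 0.0]
ft_force: [0.2, 0.3, 0.4]
finger_gap: 0.545
[0.24807476 0.2555881  0.39836633] [-0.06844163  0.03474017  0.01124622]
```

View pics/s3.png

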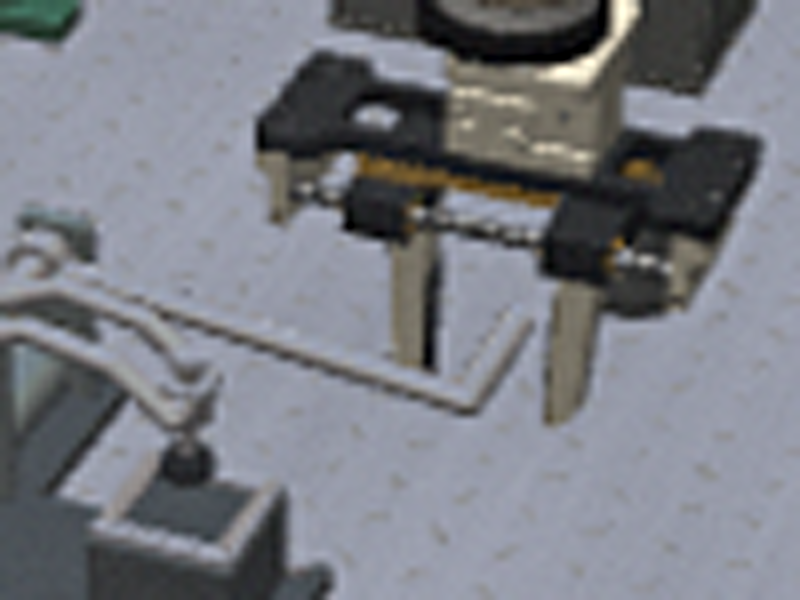

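```bash
python3 -m crank '[0,0,0,0,0,0,0.8,0,0,0,0,0,0,0.8,0,0,0,0,0,0,0.8,0,0,0,0,0,0,0.8,0,0,0,0,0,0,0.8,0,0,0,0,0,0,0.8,0,0,0,0,0,0,0.8,0,0,0,0,0,0,0.8]'; python3 -m crank '[0,0,0,0,0,0,1,0,0,0,0,0,0,1,0,0,0,0,0,0,1,0,0,0,0,0,0,1,0,0,0,0,0,0,1,0,0,0,0,0,0,1]'
python3 - <<'E'
from h import *
print(st()["ft_force"],st()["ft_torque"])
s=cam("side"); crop(s,305,130,405,205,8,"s4")
E
```

```text
t: 5.32
eef_pos: [0.5104, -0.232, 0.041]
tool_rot: [-89.9, 0.3, 0.1]
ft_force: [-11.4, -3.0, 1.8]
finger_gap: 0.138
t: 5.82
eef_pos: [0.5104, -0.232, 0.041]
tool_rot: [-89.9, 0.3, 0.1]
ft_force: [-10.9, -3.2, 2.8]
finger_gap: 0.133
[-10.87790675  -3.2457176    2.77368484] [-0.59925421  1.92703926  0.06198106]
```

View pics/s4.png

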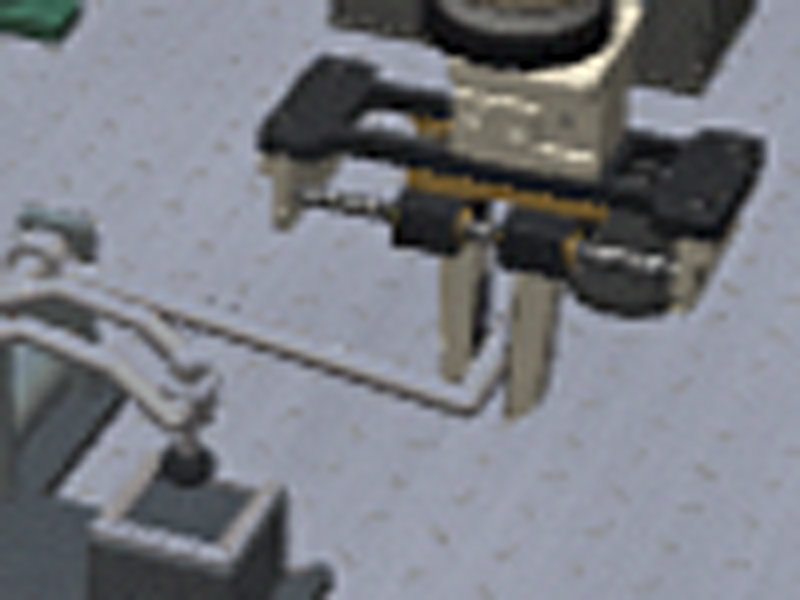

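```bash
python3 -m crank '[-0.25,-0.5,0,0,0,0,1,-0.02,-1,0,0,0,0,1,0,-1,0,0,0,0,1,0.04,-1.2,0,0,0,0,1,0.07,-1.2,0,0,0,0,1,0.09,-1.2,0,0,0,0,1]'
python3 - <<'E'
from h import *
print(st()["ft_force"],st()["ft_torque"])
s=cam("side"); crop(s,305,130,405,205,8,"s5")
E
```

```text
t: 6.37
eef_pos: [0.5139, -0.2321, 0.1041]
tool_rot: [-90.0, -0.3, -0.0]
ft_force: [22.3, -0.3, -18.9]
finger_gap: 0.141
[ 22.30099556  -0.29366699 -18.87999131] [-0.05769318 -3.2938253   0.01442054]
```

View pics/s5.png

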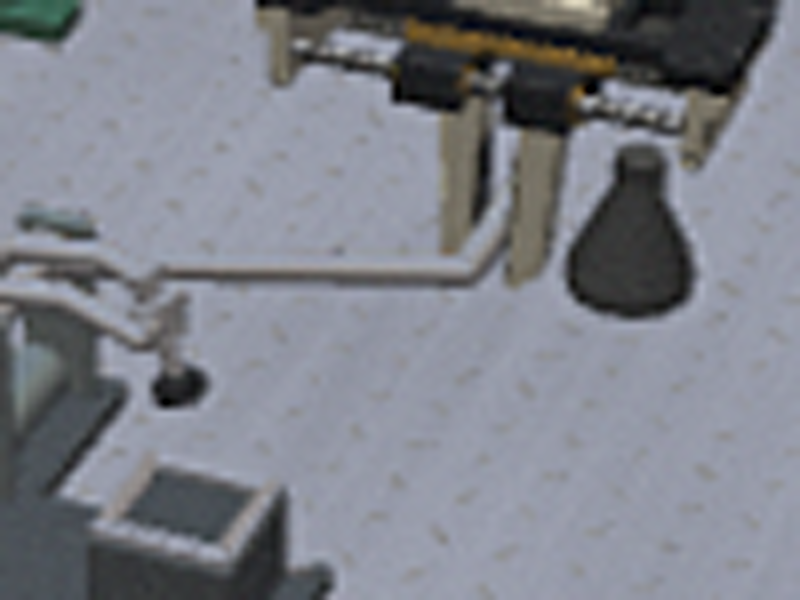

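```bash
python3 -m crank '[0.5,-1.16,0,0,0,0,1,0.37,-1.14,0,0,0,0,1,0.45,-1.12,0,0,0,0,1,0.51,-1.09,0,0,0,0,1,0.58,-1.05,0,0,0,0,1,0.65,-1.01,0,0,0,0,1]'
python3 - <<'E'
from h import *
print(st()["ft_force"],st()["ft_torque"])
p=st()["eef_pos"]; print(np.hypot(p[0]-.6993,p[2]-.0623),np.arctan2(p[2]-.0623,.6993-p[0]))
E
```

```text
t: 6.92
eef_pos: [0.5396, -0.232, 0.1678]
tool_rot: [-89.9, 0.5, 0.0]
ft_force: [-11.4, -7.0, -15.7]
finger_gap: 0.14
[-11.3669139   -6.9690885  -15.70155367] [-1.27791124  2.16942188  0.044953  ]
0.19140946323311792 0.5836803708964257
```

```bash
python3 -m crank '[0.66,-0.93,0,0,0,0,1,0.72,-0.89,0,0,0,0,1,0.77,-0.84,0,0,0,0,1,0.82,-0.79,0,0,0,0,1,0.86,-0.74,0,0,0,0,1,0.91,-0.69,0,0,0,0,1]'
python3 - <<'E'
from h import *
print(st()["ft_force"],st()["ft_torque"])
p=st()["eef_pos"]; print(np.hypot(p[0]-.6993,p[2]-.0623),np.arctan2(p[2]-.0623,.6993-p[0]))
E
```

```text
t: 7.42
eef_pos: [0.5875, -0.2323, 0.2203]
tool_rot: [-90.0, 0.3, 0.0]
ft_force: [-14.9, -1.8, 13.5]
finger_gap: 0.141
[-14.85534708  -1.77715301  13.48148487] [-0.35512805  2.89796456  0.06433825]
0.1935485227323391 0.9546604755882526
```

```bash
python3 -m crank '[0.85,-0.75,0,0,0,0,1,0.88,-0.62,0,0,0,0,1,0.9,-0.55,0,0,0,0,1,0.8,-0.4,0,0,0,0,1,0,0,0,0,0,0,1]'
python3 - <<'E'
from h import *
print(st()["ft_force"],st()["ft_torque"])
p=st()["eef_pos"]; print(np.hypot(p[0]-.6993,p[2]-.0623),np.arctan2(p[2]-.0623,.6993-p[0]))
s=cam("side"); crop(s,255,50,405,160,5,"s6")
E
```

```text
t: 7.83
eef_pos: [0.6219, -0.2323, 0.2418]
tool_rot: [-90.0, 0.4, 0.0]
ft_force: [-18.0, -2.7, 6.0]
finger_gap: 0.136
[-17.97152144  -2.66023932   6.02283115] [-0.48776212  3.10746146  0.0339183 ]
0.1955095918898183 1.1637416951281154
```

View pics/s6.png

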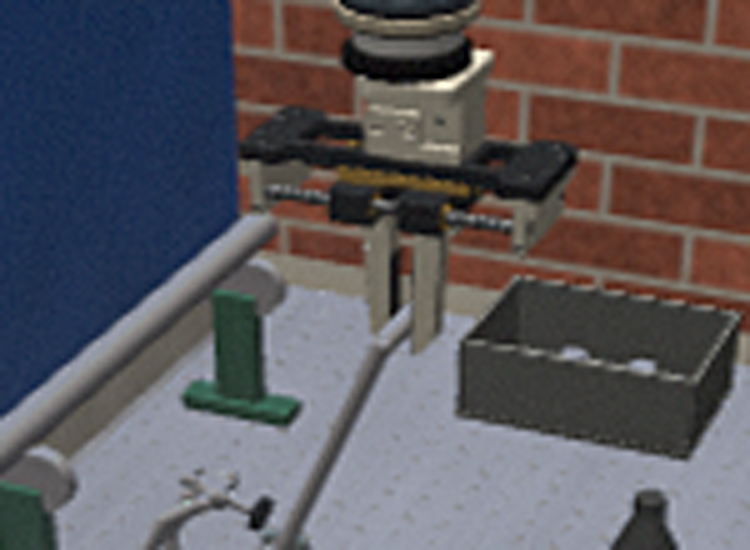

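```bash
python3 -m crank '[0,0,0,0,0,0,0.4,0,0,0,0,0,0,0,0,0,0,0,0,0,-0.3,0,0,0,0,0,0,-0.3,0,0,0,0,0,0,-0.3,0,0,0,0,0,0,-0.3]'; python3 -m crank '[0,-2,0,0,0,0,-0.3,0,-3,0,0,0,0,-0.3,0,-3,0,0,0,0,-1,0,0,0,0,0,0,-1]'
python3 - <<'E'
from h import *
t=cam("top");s=cam("side"); crop(s,255,50,405,220,3.5,"s7");crop(t,325,125,455,245,5,"t7")
E
```

```text
t: 8.38
eef_pos: [0.6244, -0.2319, 0.2406]
tool_rot: [-90.0, -0.0, 0.0]
ft_force: [0.0, 0.4, -0.1]
finger_gap: 0.519
t: 8.72
eef_pos: [0.6258, -0.2326, 0.3269]
tool_rot: [-90.2, -0.5, 0.0]
ft_force: [-0.4, -0.4, -0.2]
finger_gap: 0.749
```

View pics/s7.png

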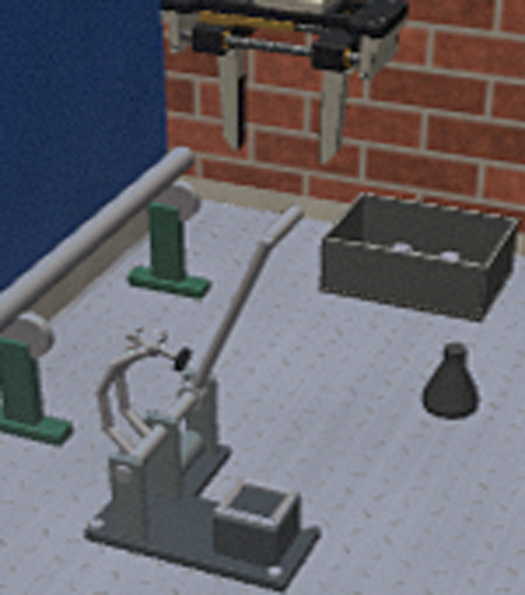

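View pics/t7.png

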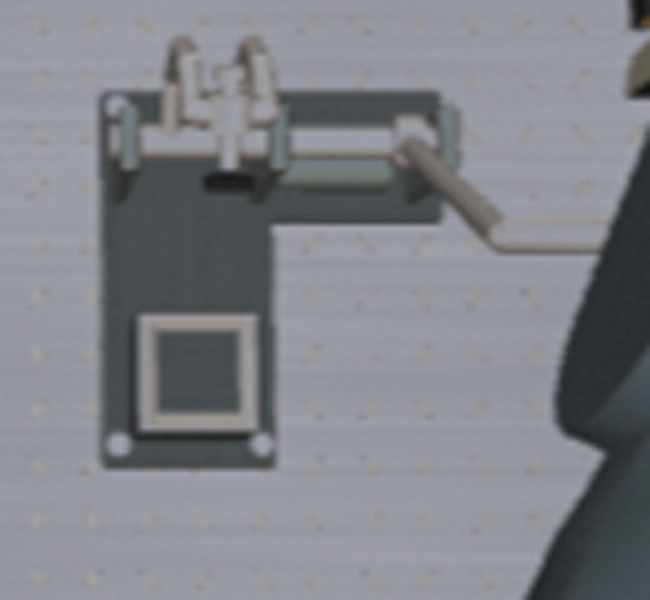

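```bash
python3 -m crank '[-1.57,0,3.8,0,0,0,-1,-1.57,0,3.8,0,0,0,-1,-1.57,0,3.8,0,0,0,-1,-1.57,0,3.8,0,0,0,-1,-1.57,0,3.8,0,0,0,-1,-1.57,0,3.8,0,0,0,-1,-1.57,0,3.8,0,0,0,-1,-1.57,0,3.8,0,0,0,-1,-1.57,0,3.8,0,0,0,-1,-1.57,0,3.8,0,0,0,-1,-1.57,0,3.8,0,0,0,-1,0,3,0,0,-6.8,0,-1,0,3,0,0,-6.8,0,-1,0,3,0,0,-6.8,0,-1,0,3,0,0,-6.8,0,-1,0,0,0,0,-6.8,0,-1,0,0,0,0,-6.8,0,-1,0,0,0,0,-6.8,0,-1,0,0,0,0,-6.8,0,-1,0,0,0,0,-6.8,0,-1]'
python3 -m crank '[0,1.5,0,0,-6.8,0,-1,0,3,0,0,0,0,-1,0,0,0,0,0,0,-1]'
python3 - <<'E'
from h import *
t=cam("top")
P=lambda u:((u[0]+.5)/5-.5+325,(u[1]+.5)/5-.5+125)
c=np.array([ray(t,P(u),.063) for u in[(137,315),(257,314),(257,431),(139,433)]]); print(c,c.mean(0)); print(ray(t,P((199,372)),.06))
s=cam("side")
cv2.imwrite("pics/s8.png",s["img"][:,:,::-1])
delta([.4526,.185,.10],68)
E
```

```text
t: 10.48
eef_pos: [0.4505, 0.1857, 0.199]
tool_rot: [-89.9, 0.1, 61.6]
ft_force: [-0.4, -0.2, 0.2]
finger_gap: 1.0
t: 10.73
eef_pos: [0.4484, 0.185, 0.1506]
tool_rot: [-89.6, 0.3, 68.0]
ft_force: [-0.2, -0.0, -0.7]
finger_gap: 0.998
[[ 0.61834566 -0.06450559  0.063     ]
 [ 0.6189589  -0.12401246  0.063     ]
 [ 0.56074774 -0.12327     0.063     ]
 [ 0.5596272  -0.06512586  0.063     ]] [ 0.58941987 -0.09422848  0.063     ]
[ 0.59028088 -0.09530373  0.06      ]
tool delta cm [ 0.03  5.45 -0.24] turn [-0.15 -0.02 -0.12]
```

View pics/s8.png

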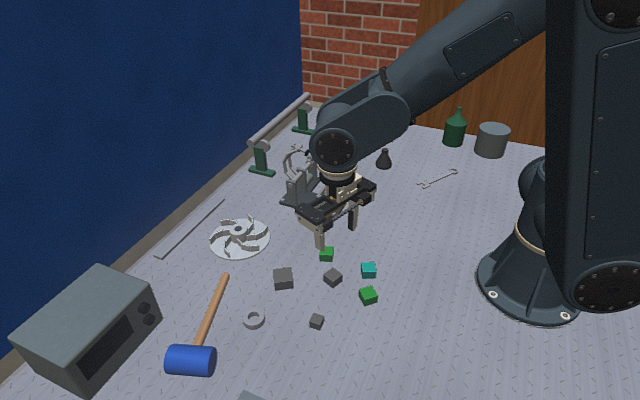

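```bash
python3 -m crank '[0.03,3,-0.3,0,0,0,-1,0,3,0,0,0,0,-1,0,3,0,0,0,0,-1,0,0,0,0,0,0,-1]'
python3 - <<'E'
from h import *
delta([.4526,.185,.011],68)
t=cam("top");s=cam("side")
crop(s,290,220,390,300,7,"s9");crop(t,210,205,310,285,7,"t9")
E
```

```text
t: 11.17
eef_pos: [0.4523, 0.1844, 0.0623]
tool_rot: [-89.7, 0.2, 68.0]
ft_force: [-1.8, -0.9, -0.5]
finger_gap: 1.001
tool delta cm [ 0.09  5.13 -0.03] turn [-0.27 -0.02 -0.22]
```

View pics/s9.png

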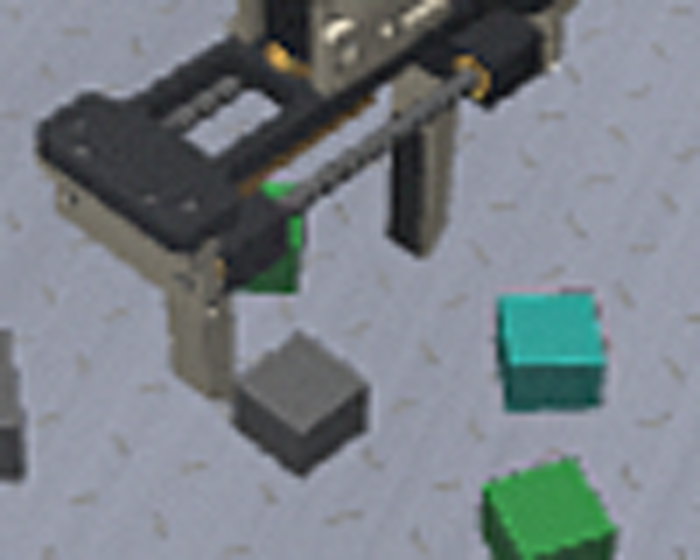

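View pics/t9.png

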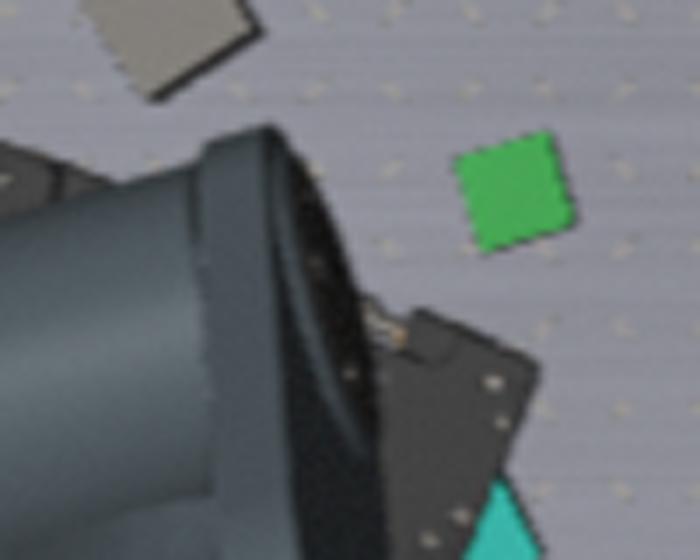

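```bash
python3 -m crank '[0,2.5,0,0,0,0,-1,0,2.2,0,0,0,0,-1,0,0.4,0,0,0,0,-1,0,0,0,0,0,0,-1]'
python3 - <<'E'
from h import *
delta([.4526,.185,.011],68)
s=cam("side")
for sg in(1,-1): print(proj(s,st()["eef_pos"]+sg*.0465*np.array([np.cos(np.radians(68)),np.sin(np.radians(68)),0])))
crop(s,290,220,390,300,7,"s10")
E
```

```text
t: 11.6
eef_pos: [0.4548, 0.1852, 0.0154]
tool_rot: [-90.0, -0.0, 68.0]
ft_force: [0.9, 0.1, 0.2]
finger_gap: 1.0
tool delta cm [-0.1   0.44  0.19] turn [0.01 0.02 0.01]
[320.78966643 287.19026162]
[346.24214447 267.96184347]
```

View pics/s10.png

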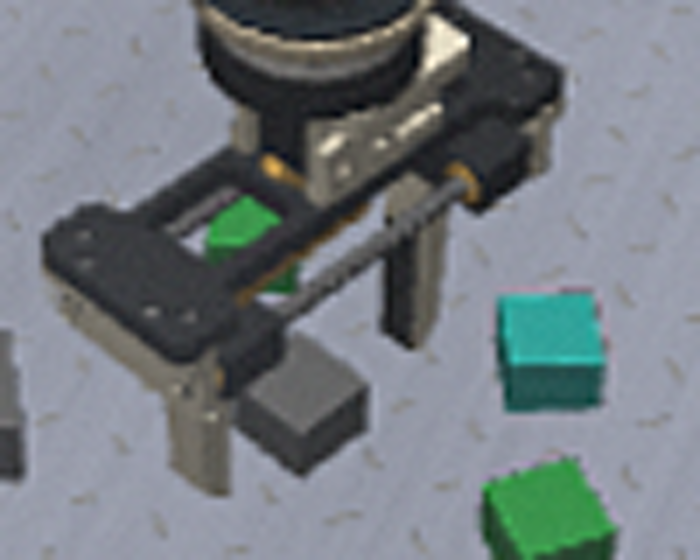

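```bash
python3 -m crank '[-0.1,0.45,0.15,0,0,0,-1,0,0,0,0,0,0,0,0,0,0,0,0,0,0,0,0,0,0,0,0,0,0,0,0,0,0,0,0.3,0,0,0,0,0,0,0.3,0,0,0,0,0,0,0.6,0,0,0,0,0,0,0.6,0,0,0,0,0,0,1,0,0,0,0,0,0,1,0,0,0,0,0,0,1,0,0,0,0,0,0,1,0,0,0,0,0,0,1]'
python3 - <<'E'
from h import *
print(st()["ft_force"])
s=cam("side")
crop(s,290,220,390,300,7,"s11")
E
```

```text
t: 12.73
eef_pos: [0.4526, 0.1847, 0.0098]
tool_rot: [-90.0, -0.0, 68.0]
ft_force: [0.2, 0.8, 0.1]
finger_gap: 0.384
[0.19289332 0.82305686 0.08123771]
```

View pics/s11.png

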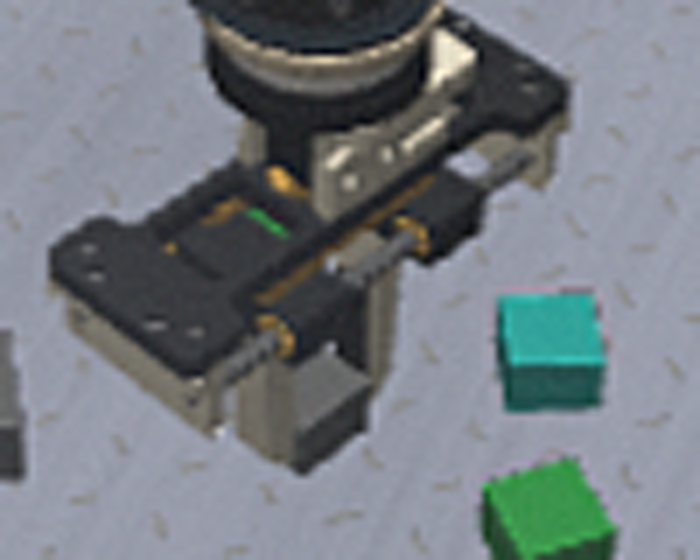

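Run:
```python
from h import *
s=cam("side"); y=np.radians(68); zt=np.array([-np.sin(y),np.cos(y),0]); xt=np.array([np.cos(y),np.sin(y),0])
tcp=st()["eef_pos"]
for u,z in(((302,473),0),((367,407),0),((303,434),.026),((370,374),.026)):
    w=ray(s,((u[0]+.5)/7-.5+290,(u[1]+.5)/7-.5+220),z); print(w,"z_tool",(w-tcp)@zt*1000,"x_tool",(w-tcp)@xt*1000)
```

```text
[0.45052152 0.20369091 0.        ] z_tool 9.047628923885929 x_tool 16.792880176600054
[0.44050861 0.16466332 0.        ] z_tool 3.7114471691068878 x_tool -23.143766375300686
[0.44871292 0.20762275 0.026     ] z_tool 12.197424758837782 x_tool 19.760905618928273
[0.43729564 0.17135359 0.026     ] z_tool 9.196676554593617 x_tool -18.144255232755285
```

```bash
python3 -m crank '[0,-1,0,0,0,0,1,0,-2.5,0,0,0,0,1,0,-3,0,0,-4,0,1,0,-3,0,0,-4,0,1,0,-3,0,0,-4,0,1,0,-2.5,0,0,-4,0,1,-2.64,0,-1.57,0,0,0,1,-2.64,0,-1.57,0,0,0,1,-2.64,0,-1.57,0,0,0,1,-2.64,0,-1.57,0,0,0,1,-2.64,0,-1.57,0,0,0,1,-2.64,0,-1.57,0,0,0,1,-2.64,0,-1.57,0,0,0,1,-2.64,0,-1.57,0,0,0,1,-2.64,0,-1.57,0,0,0,1,-2.64,0,-1.57,0,0,0,1]'
python3 -m crank '[0,1,0,0,0,0,1,0,1,0,0,0,0,1,0,1,0,0,0,0,1,0,0,0,0,0,0,1,0,0,0,0,0,0,1]'
python3 - <<'E'
from h import *
delta([.581,-.0938,.0665],84)
t=cam("top");s=cam("side")
crop(s,255,90,405,220,4.5,"s12");crop(t,325,125,455,245,5,"t12")
E
```

```text
t: 14.17
eef_pos: [0.581, -0.0956, 0.1601]
tool_rot: [-89.9, -0.0, 84.0]
ft_force: [0.9, -0.4, -3.8]
finger_gap: 0.381
t: 14.58
eef_pos: [0.5804, -0.0932, 0.1292]
tool_rot: [-89.9, -0.0, 84.1]
ft_force: [0.0, -0.6, -4.5]
finger_gap: 0.387
tool delta cm [-0.06  6.27 -0.08] turn [-0.12  0.09  0.02]
```

View pics/s12.png

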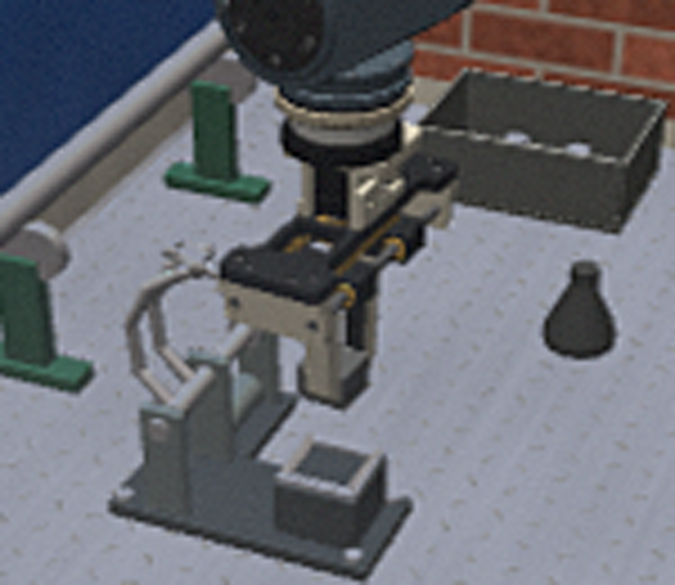

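View pics/t12.png

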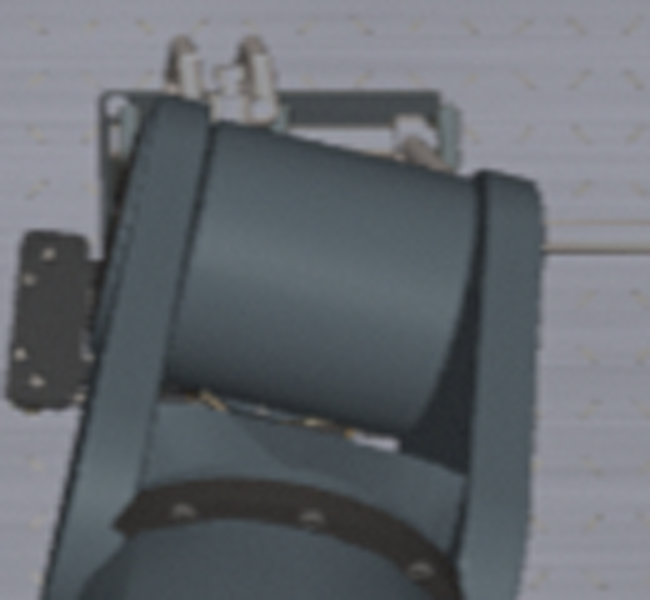

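```bash
python3 -m crank '[-0.05,1.2,-0.05,0,0,0,1,0,1.2,0,0,0,0,1,0,1.2,0,0,0,0,1,0,0.6,0,0,0,0,1,0,0,0,0,0,0,1]'
python3 - <<'E'
from h import *
delta([.581,-.0938,.0665],84)
s=cam("side"); crop(s,300,150,370,220,8,"s13")
tcp=st()["eef_pos"]; y=np.radians(84); zt=np.array([-np.sin(y),np.cos(y),0]); xt=np.array([np.cos(y),np.sin(y),0])
c=tcp-.0085*zt; c[2]-=.0098
for a,b,h in((1,1,0),(-1,1,0),(1,1,.026),(-1,1,.026)):
    p=proj(s,c+.018*(a*xt+b*zt)+[0,0,h]); print(a,b,h,((p+.5-[300,150])*8-.5).round())
for q in((-.025,.025),(-.025,-.025),(.025,.025),(.025,-.025)):
    p=proj(s,[.5895+q[0],-.095+q[1],.063]); print("inner rim",q,((p+.5-[300,150])*8-.5).round())
E
```

```text
t: 15.1
eef_pos: [0.5805, -0.0945, 0.0856]
tool_rot: [-89.8, -0.0, 84.0]
ft_force: [-0.4, -0.3, -4.6]
finger_gap: 0.386
tool delta cm [ 0.07  1.91 -0.04] turn [-0.2   0.03  0.03]
1 1 0 [250. 342.]
-1 1 0 [295. 294.]
1 1 0.026 [251. 286.]
-1 1 0.026 [296. 239.]
inner rim (-0.025, 0.025) [266. 386.]
inner rim (-0.025, -0.025) [316. 315.]
inner rim (0.025, 0.025) [146. 355.]
inner rim (0.025, -0.025) [198. 286.]
```

View pics/s13.png

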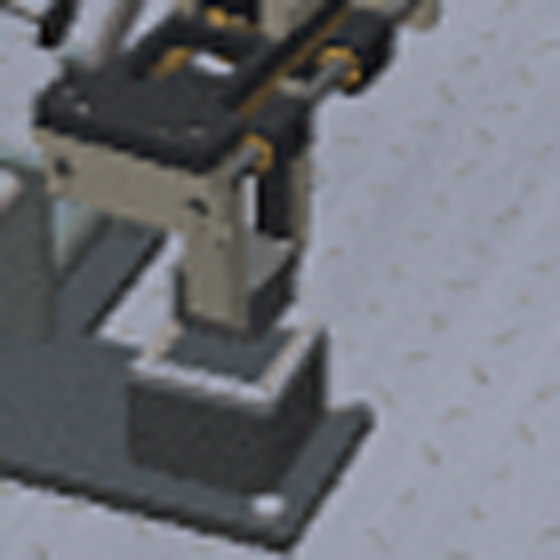

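```bash
python3 -m crank '[0.05,0.6,-0.04,0,0,0,1,0,0.6,0,0,0,0,1,0,0.4,0,0,0,0,1,0,0.2,0,0,0,0,1,0,0,0,0,0,0,1]'
python3 - <<'E'
from h import *
delta([.581,-.0938,.0665],84)
s=cam("side"); crop(s,300,150,370,220,8,"s14")
E
```

```text
t: 15.57
eef_pos: [0.5819, -0.0943, 0.0693]
tool_rot: [-90.0, -0.0, 84.0]
ft_force: [1.1, -0.6, -3.9]
finger_gap: 0.388
tool delta cm [0.04 0.28 0.09] turn [-0.04  0.03  0.01]
```

View pics/s14.png

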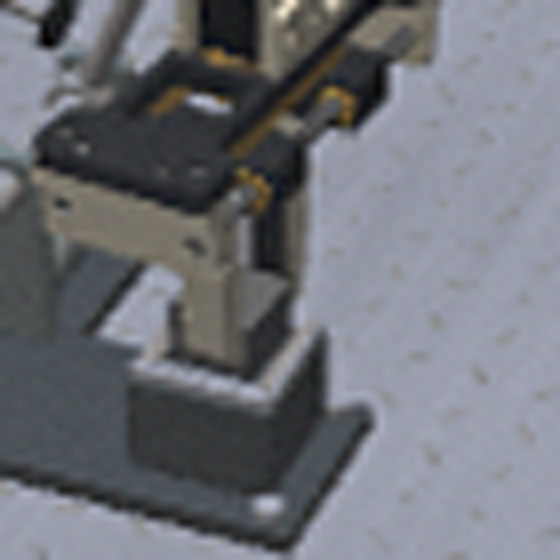

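```bash
python3 -m crank '[0.0,0.15,0.05,0,0,0,1,0,0.1,0,0,0,0,1,0,0,0,0,0,0,1]'; python3 -m crank '[0,0,0,0,0,0,0.2,0,0,0,0,0,0,0.1,0,0,0,0,0,0,0,0,0,0,0,0,0,-0.2,0,0,0,0,0,0,-0.2,0,0,0,0,0,0,-0.2]'
python3 - <<'E'
from h import *
print(st()["ft_force"])
s=cam("side"); crop(s,300,150,370,220,8,"s15")
E
```

```text
t: 15.87
eef_pos: [0.5818, -0.0943, 0.0674]
tool_rot: [-90.0, 0.0, 84.0]
ft_force: [-0.4, 0.6, -4.4]
finger_gap: 0.386
t: 16.37
eef_pos: [0.5817, -0.0943, 0.0675]
tool_rot: [-90.0, 0.0, 84.0]
ft_force: [-0.2, 0.2, 0.6]
finger_gap: 0.597
[-0.21761048  0.21253711  0.60545117]
```

View pics/s15.png

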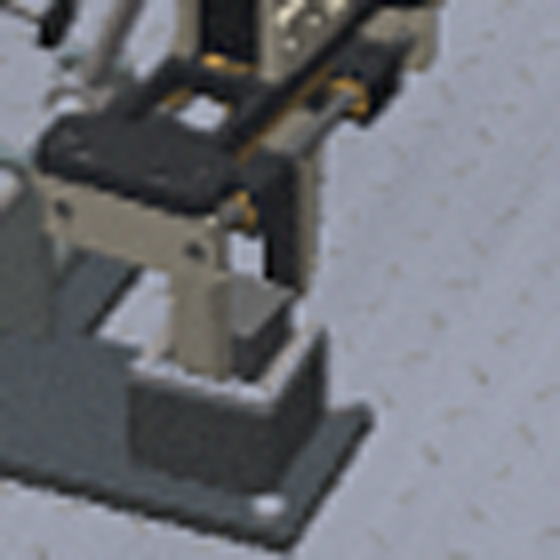

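```bash
python3 -m crank '[0,-1,0,0,0,0,-0.2,0,-2,0,0,0,0,-0.2,0,-3,0,0,0,0,-0.2,0,-3,0,0,0,0,-0.2,0,-3,0,0,0,0,-0.2,0,-3,0,0,0,0,-0.2,1.5,-3,3,0,0,0,-0.2,1.5,-3,3,0,0,0,-0.2,0,0,3.5,0,0,0,-0.2,0,0,3.5,0,0,0,-0.2,0,0,3.5,0,0,0,-0.2,0,0,3.5,0,0,0,-0.2,0,0,0,0,0,0,-0.2]'
python3 - <<'E'
from h import *
t=cam("top");s=cam("side"); crop(s,255,100,375,220,5,"s16"); crop(t,325,125,455,245,5,"t16")
E
```

```text
t: 17.5
eef_pos: [0.3853, -0.0454, 0.2734]
tool_rot: [-89.9, 0.0, 84.0]
ft_force: [1.0, -0.3, 0.8]
finger_gap: 0.603
```

View pics/s16.png

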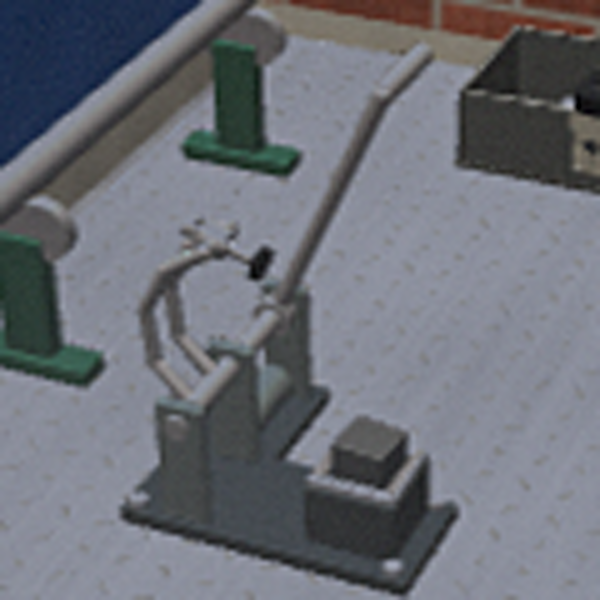

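View pics/t16.png

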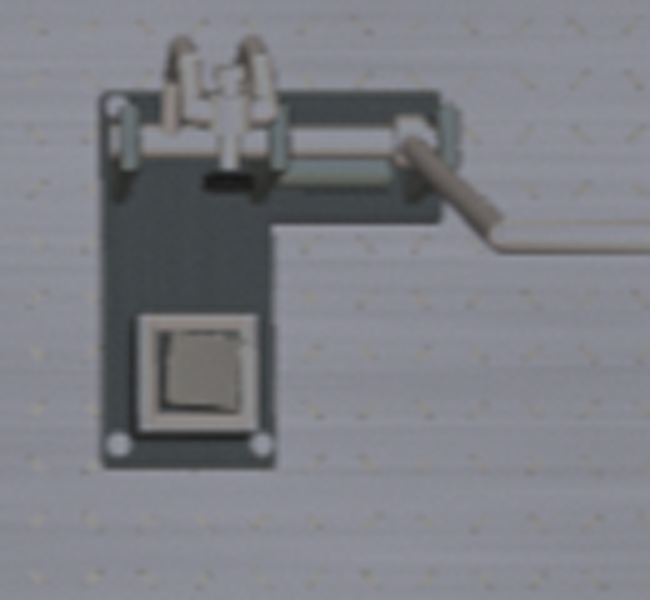

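Run:
```python
from h import *
t=cam("top");s=cam("side")
P=lambda u:((u[0]+.5)/5-.5+325,(u[1]+.5)/5-.5+125)
S=lambda u:((u[0]+.5)/5-.5+255,(u[1]+.5)/5-.5+100)
print(ray(t,P((202,371)),.081),ray(t,P((198,373)),.063)); print(tri(t,P((202,371)),s,S((369,438))), tri(t,P((198,373)),s,S((366,475))))
print(ray(s,S((369,438)),.081))
delta([.622,-.232,.30],0)
```

```text
[ 0.58845152 -0.09449867  0.081     ] [ 0.58945068 -0.09448106  0.063     ]
(array([ 0.58911515, -0.09448945,  0.07946004]), np.float64(0.0010451081433654884)) (array([ 0.59151376, -0.09569671,  0.04967108]), np.float64(0.0012661378830769957))
[ 0.58877112 -0.09234995  0.081     ]
tool delta cm [-16.05  -2.61 -24.93] turn [7.000e-02 8.403e+01 5.000e-02]
```

```bash
python3 -m crank '[0,-3,0,0,0,0,-0.2,0,-2.7,0,0,0,0,-0.2,-2,0,-3.12,0,0,0,-0.2,-2,0,-3.12,0,0,0,-0.2,-2,0,-3.12,0,0,0,-0.2,-2,0,-3.12,0,0,0,-0.2,-2,0,-3.12,0,0,0,-0.2,-2,0,-3.12,0,0,0,-0.2,-2,0,-3.12,0,0,0,-0.2,-2,0,-3.12,0,0,0,-0.2,0,0,0,0,7,0,-0.2,0,0,0,0,7,0,-0.2,0,0,0,0,7,0,-0.2,0,0,0,0,7,0,-0.2,0,0,0,0,7,0,-0.2,0,0,0,0,7,0,-0.2,0,0,0,0,7,0,-0.2,0,0,0,0,7,0,-0.2]'
python3 -m crank '[0,0,0,0,7,0,-0.2,0,0,0,0,7,0,-0.2,0,0,0,0,7,0,-0.2,0,0,0,0,7,0,-0.2,0,0,0,0,0,0,-0.2]'
python3 - <<'E'
from h import *
delta([.624,-.232,.241],0)
E
```

```text
t: 19.2
eef_pos: [0.6224, -0.2316, 0.329]
tool_rot: [-90.0, 0.0, 27.7]
ft_force: [-0.4, 0.4, 0.2]
finger_gap: 0.599
t: 19.62
eef_pos: [0.6223, -0.2316, 0.3291]
tool_rot: [-90.0, 0.0, -0.3]
ft_force: [-0.0, -0.0, -0.1]
finger_gap: 0.598
tool delta cm [ 0.17  8.81 -0.04] turn [-0.02 -0.29 -0.04]
```

```bash
python3 -m crank '[0.17,3,0,0,-0.3,0,-0.2,0,3,0,0,0,0,-0.2,0,2,0,0,0,0,-0.2,0,0.8,0,0,0,0,-0.2,0,0,0,0,0,0,0.2,0,0,0,0,0,0,0.4,0,0,0,0,0,0,0.6,0,0,0,0,0,0,0.7,0,0,0,0,0,0,0.8,0,0,0,0,0,0,1,0,0,0,0,0,0,1,0,0,0,0,0,0,1,0,0,0,0,0,0,1]'
python3 - <<'E'
from h import *
print(st()["ft_force"],st()["ft_torque"])
p=st()["eef_pos"]; print(np.hypot(p[0]-.6993,p[2]-.0623),np.arctan2(p[2]-.0623,.6993-p[0]))
E
```

```text
t: 20.7
eef_pos: [0.6219, -0.2315, 0.2424]
tool_rot: [-90.0, 0.2, 0.3]
ft_force: [-10.7, 0.4, 5.6]
finger_gap: 0.142
[-10.65251677   0.3868396    5.6264641 ] [ 0.0332278   1.85552278 -0.02424361]
0.19601512332823048 1.164742791503584
```

```bash
python3 -m crank '[-1.4,0.58,0,0,0,0,1,-1.15,0.67,0,0,0,0,1,-1.1,0.74,0,0,0,0,1,-1.05,0.82,0,0,0,0,1,-1.0,0.89,0,0,0,0,1]'
python3 - <<'E'
from h import *
print(st()["ft_force"],st()["ft_torque"])
p=st()["eef_pos"]; print(np.hypot(p[0]-.6995,p[2]-.069),np.arctan2(p[2]-.069,.6995-p[0]))
E
```

```text
t: 21.12
eef_pos: [0.5684, -0.2316, 0.207]
tool_rot: [-90.1, -0.4, 0.3]
ft_force: [7.6, 2.3, 3.9]
finger_gap: 0.14
[7.61226311 2.25265851 3.86325463] [ 0.41478694 -1.37983023 -0.01290759]
0.19035982483611374 0.8111551041364601
```

```bash
python3 -m crank '[-0.98,1.03,0,0,0,0,1,-0.9,1.1,0,0,0,0,1,-0.82,1.17,0,0,0,0,1,-0.73,1.22,0,0,0,0,1]'
python3 - <<'E'
from h import *
print(st()["ft_force"],st()["ft_torque"])
p=st()["eef_pos"]; print(np.hypot(p[0]-.6995,p[2]-.069),np.arctan2(p[2]-.069,.6995-p[0]))
E
```

```text
t: 21.45
eef_pos: [0.5317, -0.2315, 0.1596]
tool_rot: [-90.0, -0.0, 0.3]
ft_force: [2.9, 2.0, -2.4]
finger_gap: 0.139
[ 2.94907332  2.03315221 -2.42340454] [ 0.39199593 -0.69226544 -0.03610632]
0.1906618940614089 0.49488019808323835
```

```bash
python3 -m crank '[-0.6,1.19,0,0,0,0,1,-0.51,1.2,0,0,0,0,1,-0.4,1.2,0,0,0,0,1,-0.3,0.9,0,0,0,0,1,0,0,0,0,0,0,1]'
python3 - <<'E'
from h import *
print(st()["ft_force"],st()["ft_torque"])
p=st()["eef_pos"]; print(np.hypot(p[0]-.6995,p[2]-.069),np.arctan2(p[2]-.069,.6995-p[0]))
s=cam("side"); crop(s,265,120,385,220,5,"s17")
E
```

```text
t: 21.87
eef_pos: [0.5142, -0.2315, 0.1136]
tool_rot: [-90.0, -0.1, 0.3]
ft_force: [8.2, 2.3, -11.6]
finger_gap: 0.14
[  8.18348202   2.25558551 -11.62470208] [ 0.2375544  -1.32289745  0.01446716]
0.19059183712560762 0.23596981439931639
```

View pics/s17.png

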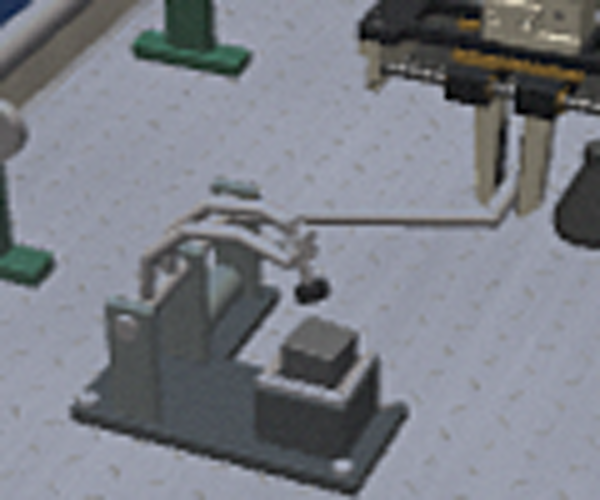

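```bash
python3 -m crank '[0,0,0,0,0,0,0.6,0,0,0,0,0,0,0.5,0,0,0,0,0,0,0.5,0,0,0,0,0,0,0.5,0,-1.5,0,0,0,0,0.5,0,-2.5,0,0,0,0,0.5,0,-1.5,0,0,0,0,1,0,0,0,0,0,0,1,0,0,0,0,0,0,1,0,0,0,0,0,0,1,0,0,0,0,0,0,1,0,0,0,0,0,0,1]'
python3 - <<'E'
from h import *
print(st()["ft_force"],st()["ft_torque"]); delta([.513,-.232,.145],0)
s=cam("side"); crop(s,265,120,385,220,5,"s18")
E
```

```text
t: 22.92
eef_pos: [0.5135, -0.2318, 0.1688]
tool_rot: [-90.0, 0.1, 0.3]
ft_force: [-0.6, -0.3, 0.1]
finger_gap: 0.006
[-0.64223627 -0.34846228  0.1093302 ] [-0.03401934  0.15144468 -0.03292015]
tool delta cm [-0.05  2.38 -0.02] turn [-0.04  0.32 -0.08]
```

View pics/s18.png

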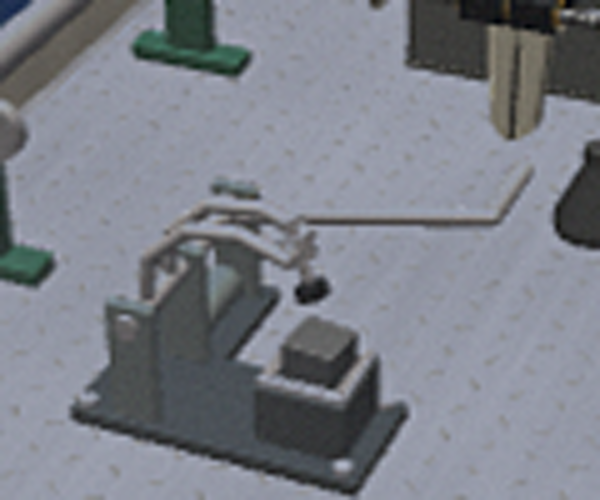

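```bash
python3 -m crank '[-0.15,1.2,0,0,0,0,1,0,0.8,0,0,0,0,1,0,0.4,0,0,0,0,1,0,0,0,0,0,0,1]'; for i in 1; do python3 -m crank '[0,0.2,0,0,0,0,1,0,0.2,0,0,0,0,1,0,0.2,0,0,0,0,1]'; done; python3 -m crank '[0,0.2,0,0,0,0,1,0,0.2,0,0,0,0,1]'; python3 -m crank '[0,0.2,0,0,0,0,1,0,0.2,0,0,0,0,1]'
```

```text
t: 23.3
eef_pos: [0.5119, -0.2317, 0.1446]
tool_rot: [-89.9, 0.1, 0.3]
ft_force: [-0.1, 0.2, 0.6]
finger_gap: 0.002
t: 23.55
eef_pos: [0.5126, -0.2321, 0.1399]
tool_rot: [-90.0, -0.0, 0.3]
ft_force: [-0.3, -0.5, -0.8]
finger_gap: 0.003
t: 23.72
eef_pos: [0.5125, -0.2321, 0.1357]
tool_rot: [-90.0, -0.0, 0.3]
ft_force: [-0.0, -1.2, -0.8]
finger_gap: 0.006
t: 23.88
eef_pos: [0.5121, -0.2321, 0.1318]
tool_rot: [-90.0, 0.0, 0.3]
ft_force: [-3.8, -0.6, 3.9]
finger_gap: 0.008
```

```bash
python3 -m crank '[-0.04,0.2,0,0,0,0,1,-0.04,0.2,0,0,0,0,1,-0.04,0.2,0,0,0,0,1,-0.04,0.2,0,0,0,0,1,-0.03,0.2,0,0,0,0,1]'; python3 -m crank '[-0.03,0.2,0,0,0,0,1,-0.03,0.2,0,0,0,0,1,-0.03,0.2,0,0,0,0,1,-0.03,0.2,0,0,0,0,1]'; python3 -m crank '[-0.02,0.2,0,0,0,0,1,-0.02,0.2,0,0,0,0,1,-0.02,0.2,0,0,0,0,1,-0.02,0.1,0,0,0,0,1]';python3 -m crank '[-0.01,0.1,0,0,0,0,1,-0.01,0.1,0,0,0,0,1]';python3 -m crank '[0,0.1,0,0,0,0,1,-0.01,0.1,0,0,0,0,1]'
```

```text
t: 24.3
eef_pos: [0.5103, -0.2321, 0.1217]
tool_rot: [-90.0, 0.0, 0.3]
ft_force: [-3.2, -0.7, 4.7]
finger_gap: 0.002
t: 24.63
eef_pos: [0.5091, -0.2321, 0.1137]
tool_rot: [-90.0, 0.0, 0.3]
ft_force: [-3.8, -0.1, 5.2]
finger_gap: 0.006
t: 24.97
eef_pos: [0.5083, -0.232, 0.1065]
tool_rot: [-90.0, 0.0, 0.3]
ft_force: [-5.0, 0.7, 4.5]
finger_gap: 0.01
t: 25.13
eef_pos: [0.5081, -0.232, 0.1047]
tool_rot: [-90.0, 0.0, 0.3]
ft_force: [-4.9, 0.2, 5.9]
finger_gap: 0.003
t: 25.3
eef_pos: [0.508, -0.232, 0.1027]
tool_rot: [-90.0, 0.0, 0.3]
ft_force: [-4.1, -0.3, 5.6]
finger_gap: 0.009
```

```bash
for k in 1; do python3 -m crank '[0,0.1,0,0,0,0,1,0,0.1,0,0,0,0,1]';python3 -m crank '[0,0.1,0,0,0,0,1,0,0.1,0,0,0,0,1]';python3 -m crank '[0,0.1,0,0,0,0,1,0,0.1,0,0,0,0,1]'; python3 -m crank '[0,0.1,0,0,0,0,1,0,0.1,0,0,0,0,1]'; done | grep -E "t:|eef|ft_f"
```

```text
t: 25.47
eef_pos: [0.508, -0.232, 0.1006]
tool_rot: [-90.0, 0.0, 0.3]
ft_force: [-4.3, 0.7, 4.9]
t: 25.63
eef_pos: [0.508, -0.2321, 0.0987]
tool_rot: [-90.0, 0.0, 0.3]
ft_force: [-4.6, 0.1, 6.6]
t: 25.8
eef_pos: [0.508, -0.232, 0.0967]
tool_rot: [-90.0, 0.0, 0.3]
ft_force: [-3.9, 0.7, 6.6]
t: 25.97
eef_pos: [0.508, -0.232, 0.0947]
tool_rot: [-90.0, 0.0, 0.3]
ft_force: [-3.8, -1.3, 5.1]
```

Run:
```python
from h import *
s=cam("side"); crop(s,300,150,370,220,8,"s19")
```

```text
(no output)
```

View pics/s19.png

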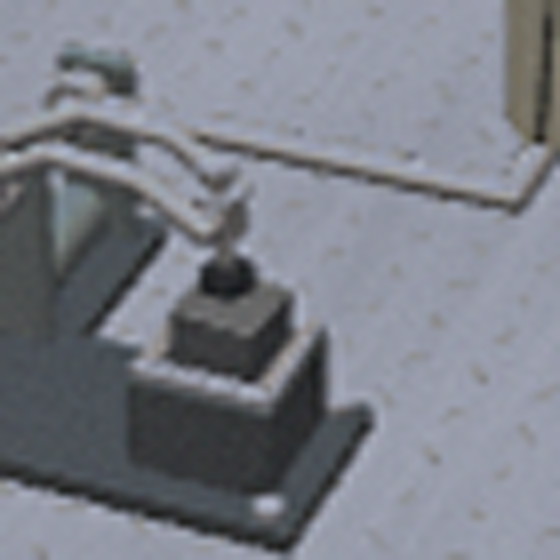

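```bash
(python3 -m crank '[0,0.1,0,0,0,0,1]';python3 -m crank '[0,0.1,0,0,0,0,1]';python3 -m crank '[0,0.1,0,0,0,0,1]';python3 -m crank '[0,0.1,0,0,0,0,1]') | grep -E "eef|ft_f"
```

```text
eef_pos: [0.508, -0.2321, 0.0937]
ft_force: [-4.7, -0.1, 6.0]
eef_pos: [0.508, -0.232, 0.0927]
ft_force: [-4.7, 0.2, 6.0]
eef_pos: [0.508, -0.232, 0.0917]
ft_force: [-5.2, 1.0, 6.0]
eef_pos: [0.508, -0.232, 0.0906]
ft_force: [-5.1, -0.0, 5.5]
```

```bash
(python3 -m crank '[0,0.1,0,0,0,0,1]';python3 -m crank '[0,0.1,0,0,0,0,1]';python3 -m crank '[0,0.1,0,0,0,0,1]') | grep -E "eef|ft_f"
```

```text
eef_pos: [0.508, -0.232, 0.0897]
ft_force: [-5.3, 0.5, 4.7]
eef_pos: [0.508, -0.232, 0.0887]
ft_force: [-3.8, 0.6, 5.9]
eef_pos: [0.508, -0.232, 0.0877]
ft_force: [-4.8, 0.6, 5.5]
```

```bash
(python3 -m crank '[0,0.1,0,0,0,0,1]';python3 -m crank '[0,0.1,0,0,0,0,1]';python3 -m crank '[0,0.1,0,0,0,0,1]') | grep -E "eef|ft_f"
```

```text
eef_pos: [0.508, -0.232, 0.0867]
ft_force: [-4.9, -0.4, 5.8]
eef_pos: [0.508, -0.232, 0.0856]
ft_force: [-4.9, 0.5, 5.0]
eef_pos: [0.508, -0.232, 0.0847]
ft_force: [-5.1, 0.1, 6.0]
```

Run:
```python
from h import *
s=cam("side"); crop(s,300,150,370,220,8,"s20"); print(st()["ft_force"])
```

```text
[-4.77084162 -0.41638544  4.44162711]
```

View pics/s20.png

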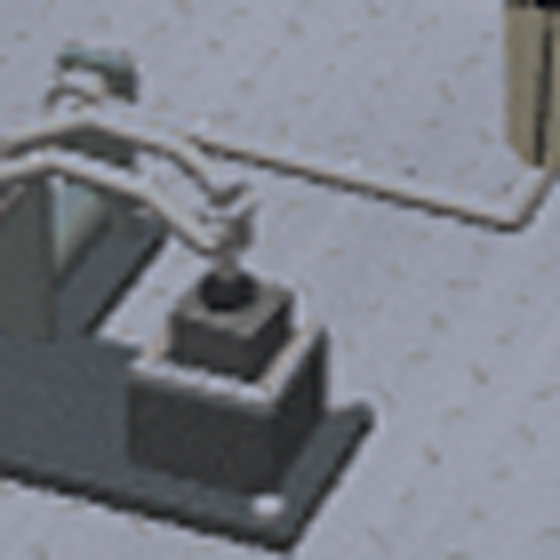

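```bash
(python3 -m crank '[0,0.1,0,0,0,0,1]';python3 -m crank '[0,0.1,0,0,0,0,1]';python3 -m crank '[0,0.1,0,0,0,0,1]') | grep -E "eef|ft_f"
```

```text
eef_pos: [0.508, -0.232, 0.0838]
ft_force: [-5.4, 0.4, 6.2]
eef_pos: [0.508, -0.232, 0.0827]
ft_force: [-4.7, -0.2, 7.4]
eef_pos: [0.5081, -0.232, 0.0818]
ft_force: [-4.9, 1.3, 7.7]
```

```bash
(python3 -m crank '[0,0.1,0,0,0,0,1]';python3 -m crank '[0,0.05,0,0,0,0,1]') | grep -E "eef|ft_f"
```

```text
eef_pos: [0.5081, -0.232, 0.0808]
ft_force: [-5.2, 1.4, 8.6]
eef_pos: [0.5081, -0.232, 0.0803]
ft_force: [-5.0, 0.2, 8.4]
```

```bash
(python3 -m crank '[0,0.05,0,0,0,0,1]';python3 -m crank '[0,0.05,0,0,0,0,1]') | grep -E "eef|ft_f"
```

```text
eef_pos: [0.5081, -0.232, 0.0799]
ft_force: [-4.9, 0.7, 8.5]
eef_pos: [0.5081, -0.232, 0.0795]
ft_force: [-6.0, 0.6, 9.5]
```

```bash
(python3 -m crank '[0,0.05,0,0,0,0,1]';python3 -m crank '[0,0.05,0,0,0,0,1]';python3 -m crank '[0,0,0,0,0,0,1]';python3 -m crank '[0,0,0,0,0,0,1]') | grep -E "eef|ft_f"
```

```text
eef_pos: [0.5081, -0.232, 0.079]
ft_force: [-6.0, 0.5, 8.0]
eef_pos: [0.5081, -0.232, 0.0785]
ft_force: [-5.0, 0.9, 10.1]
eef_pos: [0.5081, -0.232, 0.0785]
ft_force: [-4.8, 0.9, 8.0]
eef_pos: [0.5081, -0.232, 0.0785]
ft_force: [-5.0, 0.5, 9.0]
```

```bash
(python3 -m crank '[0,0.04,0,0,0,0,1]';python3 -m crank '[0,0,0,0,0,0,1]') | grep -E "eef|ft_f"; python3 -m crank '[0,-0.05,0,0,0,0,1,0,-0.1,0,0,0,0,1,0,-0.2,0,0,0,0,1,0,-0.5,0,0,0,0,1,0,-1.5,0,0,0,0,1,0,-3,0,0,0,0,1,0,-3,0,0,0,0,1,0,0,0,0,0,0,1]'
python3 - <<'E'
from h import *
s=cam("side"); t=cam("top"); crop(s,300,150,370,220,8,"s21"); crop(t,325,125,455,245,5,"t21"); print(st()["ft_force"])
cv2.imwrite("pics/s22.png",s["img"][:,:,::-1])
E
```

```text
eef_pos: [0.5082, -0.232, 0.0782]
ft_force: [-5.6, 1.4, 10.8]
eef_pos: [0.5081, -0.232, 0.0781]
ft_force: [-5.2, 1.1, 9.7]
t: 28.65
eef_pos: [0.5106, -0.2332, 0.167]
tool_rot: [-90.2, -0.4, 0.3]
ft_force: [-0.3, -0.2, 0.9]
finger_gap: 0.003
[ 0.36813126  0.15122557 -0.18562796]
```

View pics/s21.png

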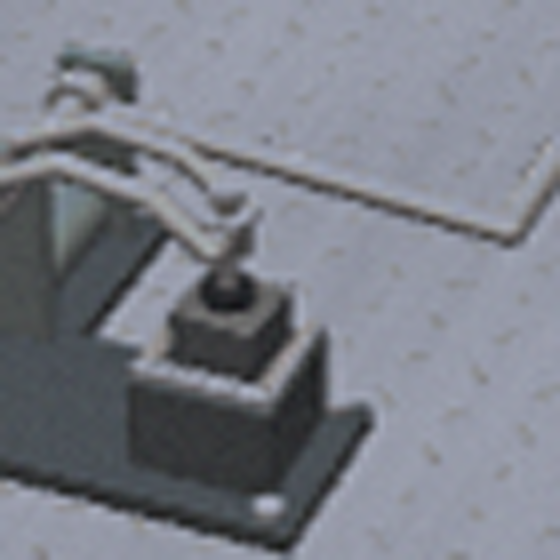

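View pics/s22.png

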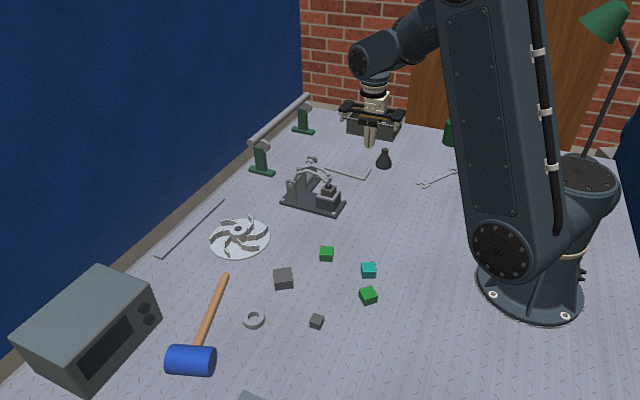

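```bash
(python3 -m crank '[0,3,0,0,0,0,1,0,3,0,0,0,0,1,0,1.5,0,0,0,0,1,0,0.6,0,0,0,0,1,0,0,0,0,0,0,1,0,0,0,0,0,0,1]'; for i in 1; do python3 -m crank '[0,0.1,0,0,0,0,1]';python3 -m crank '[0,0.1,0,0,0,0,1]'; python3 -m crank '[0,0.05,0,0,0,0,1]'; done) | grep -E "eef|ft_f"
```

```text
eef_pos: [0.5082, -0.232, 0.0802]
ft_force: [-0.3, -0.3, -0.1]
eef_pos: [0.5087, -0.2323, 0.0801]
ft_force: [-0.2, -0.6, 0.4]
eef_pos: [0.5087, -0.2323, 0.0791]
ft_force: [0.0, -0.0, -0.2]
eef_pos: [0.5085, -0.2322, 0.0784]
ft_force: [-0.7, -0.4, 0.4]
```

```bash
python3 -m crank '[0,-1,0,0,0,0,1,0,-3,0,0,0,0,1,0,-3,0,0,0,0,1,0,-3,0,0,0,0,1,0,0,0,0,0,0,1,0,0,0,0,0,0,1]'
python3 - <<'E'
from h import *
from cell import workorder
s=cam("side"); crop(s,265,120,385,220,5,"s23")
print(workorder.close_job())
E
```

```text
t: 30.0
eef_pos: [0.509, -0.2325, 0.1802]
tool_rot: [-90.1, -0.2, 0.3]
ft_force: [0.7, -0.6, -0.2]
finger_gap: 0.005
the job is handed in; nothing more can be done
None
```

View pics/s23.png

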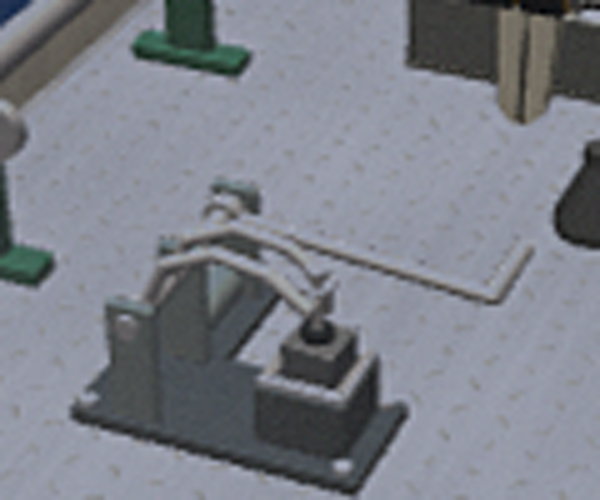

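I lifted the lever to its stop, set the grey middle slug in the pocket and let it go. I then brought the lever down, pressed the bar from above with closed fingers until the pad gripped, withdrew, and handed in at 30 s.

- **Slug:** before closing, two views put its top within about 1 mm of the pocket centre at 80 mm height, so it is seated; it sits turned about 6° in the pocket.
- **Grip force:** the free lever took about 5.65 N. The force started rising at a bar-top height of about 84 mm (lever angle about 0.21 rad), and I stopped at 78.1 mm. Bar travel past contact gives about 8 N at the pad.
- **Disagreement on force:** wrist-force readings of 8 to 10.8 N, with noise near 1 N, were less consistent. They give about 4 to 9 N at the pad, so the 5 to 11 N range is likely but not certain.
- **Hold:** a light touch afterwards found no contact down to 78.4 mm, so the lever had not sprung back by more than about 0.3 mm.
- **Last pictures:** the pad is on the slug, the lever is down (about 0.18 rad) and clear of the robot, and everything else looks to be in its place, by eye only.

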